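# Dip the oil of the planer's feed gearbox and hold the gauge rod level for reading

### The arm

A 6-joint arm with a two-finger parallel gripper is mounted at the origin on a cart in front of the work surface, level with it; the furniture and walls round the work are solid. World frame = base frame: x ahead of the robot, y to its left, z up, the work surface at z = 0. Lengths are in m, angles in rad, forces in N, time in s.
With the tool pointing down it reaches from about 0.35 to 0.975 m from the base axis. Payload 7.1 kg.
Tool frame: the origin (TCP) lies midway between the tips of the shut fingers; the grasp point (between the pads) lies 19 mm behind it; z points along the fingers, y is the line along which they close (so a half turn about z gives the same grasp; the last joint's range is limited). The gripper opens to 88 mm and grips with 3 to 60 N. Pads are 20 mm wide; open, the fingers measure 115 mm over their backs; the gripper's body (75 mm by 178 mm) begins 61 mm behind the grasp point.
Start: joints at [1.255, 0.423, 1.63, -0, 1.089, -0.019], TCP at [0.183, 0.598, 0.223] pointing down, gripper open.
Joint ranges: [-3, 3], [-0.9, 2.11], [0.09, 2.58], [-1.31, 4.45], [0.11, 2.69], [-2.54, 2.54]. Speed limits (rad/s): [2.39, 2.39, 3.01, 3.14, 3.14, 3.14].

### API

Orientations are given as a rotation vector (axis times angle).
In Python, from plant import get_state, imaging, finish_job gives the robot as it stands.
- The arm moves only by the tool arm_command, never from a script. Its argument "steps" is a list of rows, each a list of 3 entries, a list of its own where there are three numbers: the closure in counts, from 0 (fully open) to 255 (shut), then the shift along the tool's x, y, z in cm, then the turn, a rotation vector about the tool's x, y, z in rad. A call has 1 to 8 rows; each row shifts and turns the commanded pose from where the row before left it, along the tool's axes as they then stand; what a row does not reach is not made up. A row lasts 1/12 s, in which the tool goes at most 41.7 mm and 7.16 degrees, less where a joint would pass 70% of its speed; a pose out of reach is approached as far as the arm can. A call with a gripper value outside its range is refused whole. The fingers move at their own pace and stop on an object; "grip_force" is the grip in N (left out, the last holds). Time passes only in rows, so rows that do not move let the fingers close. It gives the time, the measured TCP pose, the force, the opening and the grip force at its end, in the units of the state.
- get_state(): the state, without advancing time (a new reading comes with each control period).
- imaging.snapshot(name): name is "scene" or "top" or "wrist"; returns the picture (480x640x3 uint8, red, green, blue); there is no depth.
- imaging.get_calibration(name): a dict with "mtx" (3x3 intrinsics, pixels), "world_from_camera" (4x4, takes a point from camera to world coordinates); the wrist camera has in their place "T_tool_cam" (4x4, takes a point from camera to tool coordinates, whose origin is the TCP and whose axes are the flange's). Camera axes: x right, y down, z forward; pixel columns grow to the right and rows downward; lengths in m; the calibration is good to about 2 mm. A picture is of the moment at which its call begins: read the wrist's pose just before it. get_calibration takes no time and is no camera call.
- finish_job(): hands the job in; it is judged then, once.
The state is a dict: "t": time; "joint_positions": joint angles; "dq": joint speeds; "joint_torque": joint torques, N m; "ee_pos": TCP position; "ee_rot": TCP orientation; "ft_force": force on the tool from outside, world axes, zero at the start; "moment": the same for the moment, N m; "grip_width": finger opening in m; "grip_force": force on a finger pad.
Only numpy, scipy, OpenCV 4.12 (cv2) and the standard library are available. Lean on these libraries where they do the work, as an engineer would, in place of code of your own. Each camera call takes 0.05 s, during which the arm holds its last target. There are 200 camera calls.

### The job

Dip the oil of the gearbox on the bench: press the thumb lever at the mouth of its slanting dip tube all the way down so that the flip cap swings right up and stays open, then take the gauge rod off the drip tray by its wooden handle, push it down the tube until its collar stops on the mouth, and draw it right out again. Finish holding the rod level and still in the gripper with its tip over the drip tray, some 10 to 15 cm above the bench, ready to be read; do not put it down or let go. Leave the drip tray, the oak block, the mahogany slip and the cork block where they stand.

Things in the scene. Friction and masses are not known exactly. Their poses are not given: they have to be found in the camera images.
- cap (a joint): hinge of the flip cap on the dip tube's mouth, rad: 0 = cap flat over the mouth (starts at 0 to 0.12), 1.45 = fully open (its stop). The thumb lever is one piece with the cap; the hinge is stiff (0.05 N m, so 1 to 3 N at the lever) and stays where it is left. When open, the cap stands 30 to 44 mm above the tube's axis and reaches at most 20 mm out past the mouth
- cap_hinge (a point): point on the cap's hinge axis, above the dip tube, 20 mm off the tube's axis and 18 mm back from the mouth; axes as tube_mouth (the hinge axis is x)
- lever_end (a point): rolled end (8 mm thick, 18 mm wide) of the flat steel thumb lever, 41 mm from the hinge. With the cap shut the lever rises from the hinge at 40 degrees above the horizontal, leaning back over the tube towards the case; pressing it straight down, about 27 mm (measured level) from the hinge, swings it to some 43 degrees below the horizontal and the cap up
- tube_mouth (a point): centre of the mouth of the steel dip tube, which rises from the left side of the gearbox at 40 degrees above the horizontal; about 175 mm above the bench. z points along the bore out of the mouth (outwards and up), x is level, -y is the tube's upper side. Mouth 25 mm across outside, 20 mm inside, narrowing within 19 mm to a 12 mm bore; free depth 140 mm
- gearbox: grey cast gearbox, fixed: case 130 mm (x) by 120 mm (y) by 118 mm high on a 170 mm long foot, belt pulley on its right (-y) side, brass breather on top up to 140 mm; origin at the centre of its underside, x away from the robot, y to the left, where the dip tube points. The tube's mouth is 167 mm along y from the origin
- rod_handle (a point): centre of the gauge rod's dark wooden handle (16 mm wide in x, 78 mm long, 20 mm high in z). The rod's y axis runs along it from the tip to the handle. It lies level on the drip tray, 34 mm above the bench, its handle sticking out free past the tray's left (+y) end; mass about 90 g (60 to 130), centre of mass 25 mm on the tip's side of the collar's seat
- rod_collar (a point): centre of the seating face of the rod's steel collar (30 mm across, 7 mm thick), 53 mm from the handle's centre towards the tip; the collar is home when this point is at the mouth
- rod_tip (a point): end of the rod's plain 8 mm steel shank, 130 mm from the collar's seat and 183 mm from the handle's centre; the last 8 mm taper
- gauge_rod: the whole gauge rod, 222 mm long; origin and axes as rod_collar
- drip_tray: shallow sheet-metal drip tray, 120 mm (x) by 160 mm (y), rim 20 mm high, loose, 0.6 kg; origin at the centre of its underside. The shank of the rod lies along its middle in two open-topped slots, 10 mm wide and reaching 38 mm above the bench: one in its +y end, one 20 mm to the -y side of its centre
- oak_offcut: small oak block, 42 mm by 66 mm by 22 mm high, lying in front of the dip tube, bystander
- mahogany_slip: small slip of mahogany, 22 mm by 90 mm by 10 mm high, lying behind the drip tray, bystander
- cork_block: cork sanding block, 62 mm by 108 mm by 30 mm high, lying behind the dip tube, bystander

How it is judged:
By the outcome, as a careful person would: the job done as asked, in the order asked, and still so for the second after the job is handed in, while the arm keeps its last pose, push and grip.
It also fails if it takes over 70 s, if anything falls off the work surface, if the arm or the gripper's body presses on something with over 40 N, if the wrist force passes 120 N, or if a joint passes its speed limit or range.

## Working session

There is one attempt and no reset: what is moved stays moved. The work goes in short steps, Python scripts to look and compute and a tool call to move; the robot and the scene stay as the last step left them, time stands still between calls to the robot, and variables do not carry over. Pictures are saved under pics/ and viewed, at most 10 in all, crops included, and the job is handed in when it is done.

Besides the shell and the picture viewer there is one more tool, called after ">>>" by a JSON object that holds its "api" and its "payload", one argument or row to a line. arm_command: Moves the arm, as the interface text tells. Its arguments: {"type":"object","properties":{"steps":{"type":"array","items":{"type":"array"}},"grip_force":{"type":"number"}},"required":["steps"]}

```bash
mkdir -p pics; cat > h.py <<'E'
import numpy as np, cv2
from scipy.spatial.transform import Rotation as R
from plant import get_state, imaging
def cal(n):
    c=imaging.get_calibration(n); K=np.array(c["mtx"])
    if n=="wrist":
        s=get_state(); T=np.eye(4); T[:3,:3]=R.from_rotvec(s["ee_rot"]).as_matrix(); T[:3,3]=s["ee_pos"]
        return K,T@np.array(c["T_tool_cam"])
    return K,np.array(c["world_from_camera"])
def shot(n,f):
    k=cal(n); im=imaging.snapshot(n); cv2.imwrite(f,im[:,:,::-1]); return im,k
def ray(k,uv):
    d=k[1][:3,:3]@np.linalg.solve(k[0],[uv[0],uv[1],1.]); return k[1][:3,3],d/np.linalg.norm(d)
def plane(k,uv,z):
    o,d=ray(k,uv); return o+d*(z-o[2])/d[2]
def proj(k,p):
    q=np.linalg.inv(k[1])@np.append(p,1); q=k[0]@q[:3]; return q[:2]/q[2]
def tri(a,b):
    A=np.zeros((3,3)); v=np.zeros(3)
    for o,d in (a,b):
        P=np.eye(3)-np.outer(d,d); A+=P; v+=P@o
    return np.linalg.solve(A,v)
E
python3 - <<'E'
from h import *
for n in("scene","top"):
    im,k=shot(n,f"pics/{n}0.png"); print(n,k[0][0,0],np.round(k[1],3).tolist())
s=get_state(); print(s)
E
```

```text
scene 606.1079370249737 [[0.575, -0.607, 0.549, -0.289], [-0.818, -0.431, 0.381, -0.579], [0.005, -0.668, -0.744, 1.274], [0.0, 0.0, 0.0, 1.0]]
top 433.4418894997607 [[-0.029, -0.989, 0.146, 0.426], [-0.999, 0.033, 0.024, -0.018], [-0.029, -0.145, -0.989, 1.014], [0.0, 0.0, 0.0, 1.0]]
{'t': 0.1, 'joint_positions': array([ 1.25501686e+00,  4.23774664e-01,  1.63060340e+00,  1.67679834e-05,
        1.08859491e+00, -1.89796483e-02]), 'dq': array([-0.00222707, -0.00178435, -0.00449074,  0.00036383,  0.00109767,
       -0.00017324]), 'joint_torque': array([ 4.10709135e-04, -5.45611346e+01, -2.74325699e+01,  6.45341096e-02,
        1.88403757e-02,  1.77096098e-05]), 'ee_pos': array([0.18259204, 0.59721085, 0.22197703]), 'ee_rot': array([-4.64478575e-01, -3.10681874e+00,  2.13384661e-03]), 'ft_force': array([0.1806009 , 0.71153415, 1.19230894]), 'moment': array([-0.04209231,  0.00235861,  0.00404952]), 'grip_force': 0.0, 'grip_width': 0.08794719085035752}
```

View pics/scene0.png

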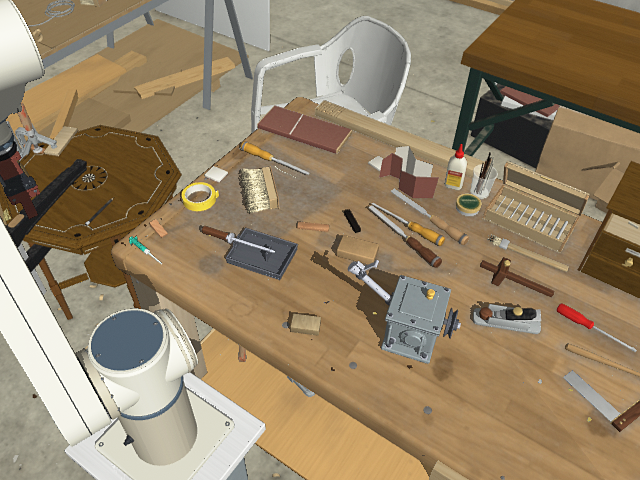

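View pics/top0.png

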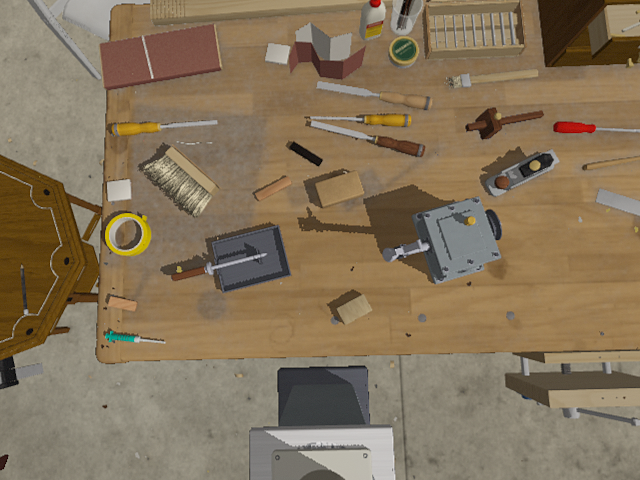

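The top view shows the gearbox at about (455,240), its tube mouth at about (390,255), the rod handle at about (188,273) and the tray at about (250,258). In the scene view the mouth is at about (357,268). I'll zoom in on both.

```bash
python3 - <<'E'
import cv2,numpy as np
s=cv2.imread("pics/scene0.png");t=cv2.imread("pics/top0.png")
def c(i,x,y,w,h,f): return cv2.resize(i[y:y+h,x:x+w],None,fx=f,fy=f,interpolation=cv2.INTER_CUBIC)
a=np.hstack([c(s,335,250,66,50,6),c(t,370,225,66,50,6)])
b=np.hstack([c(s,190,215,132,75,3),c(t,165,215,132,75,3)])
cv2.imwrite("pics/z1.png",np.vstack([a,b]))
E
```

```text
(no output)
```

View pics/z1.png

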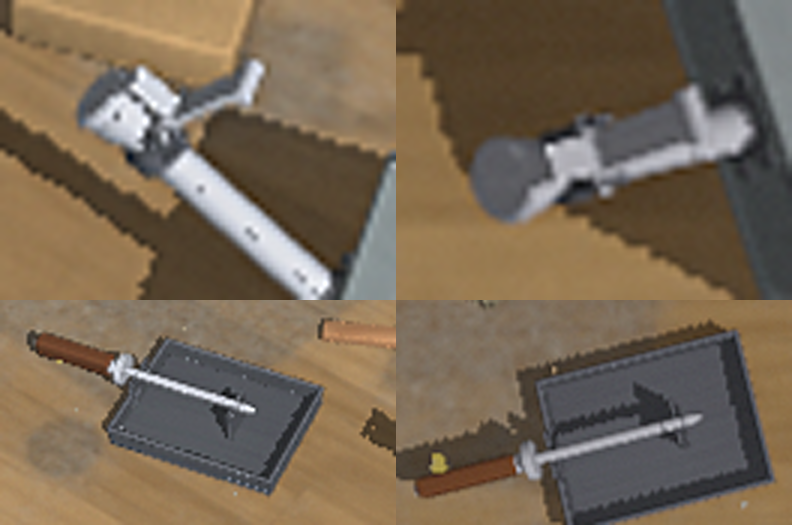

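```bash
python3 - <<'E'
from h import *
S=cal("scene");T=cal("top")
f=lambda x,y,o,g:(o[0]+x/g,o[1]+y/g)
sc=lambda x,y:f(x,y,(335,250),6); tc=lambda x,y:f(x-396,y,(370,225),6)
sr=lambda x,y:f(x,y-300,(190,215),3); tr=lambda x,y:f(x-396,y-300,(165,215),3)
r=lambda a:np.round(a,4)
for n,a,b in(("cap",sc(105,105),tc(508,180)),("lever",sc(254,82),tc(694,120)),
  ("handle out",sr(35,341),tr(418,487)),("collar",sr(122,368),tr(530,460)),("tip",sr(254,409),tr(702,419))):
    p=tri(ray(S,a),ray(T,b)); print(n,r(p),"plane",r(plane(S,a,.034)),r(plane(T,b,.034)),"res",r(proj(T,p)-b))
print("lever z.203",r(plane(T,tc(694,120),.203)),"cap z.19",r(plane(T,tc(508,180),.185)))
# case top: light grey bluish
im=cv2.imread("pics/top0.png"); h=cv2.cvtColor(im,cv2.COLOR_BGR2HSV)
m=cv2.inRange(h,(70,10,110),(120,80,200)); m[:,:405]=0;m[:,505:]=0;m[:190]=0;m[290:]=0
m=cv2.morphologyEx(m,cv2.MORPH_OPEN,np.ones((5,5)))
c=max(cv2.findContours(m,0,1)[0],key=cv2.contourArea); q=cv2.boxPoints(cv2.minAreaRect(c)); w=np.array([plane(T,u,.118) for u in q])
print(q.round(1).tolist(),r(w).tolist(),w.mean(0), np.linalg.norm(np.diff(w,axis=0),axis=1)); d=np.diff(w,axis=0)
print(np.degrees(np.arctan2(d[:,1],d[:,0])))
E
```

```text
cap [ 0.5128 -0.1458  0.175 ] plane [ 0.6159 -0.0905  0.034 ] [ 0.5273 -0.167   0.034 ] res [ 0.1025 -0.0956]
lever [ 0.5268 -0.1996  0.212 ] plane [ 0.6654 -0.1374  0.034 ] [ 0.5478 -0.2381  0.034 ] res [ 0.7377 -0.7002]
handle out [0.4909 0.3274 0.0343] plane [0.4904 0.3295 0.034 ] [0.492  0.3258 0.034 ] res [-0.742   0.4642]
collar [0.5096 0.2397 0.0366] plane [0.5112 0.2414 0.034 ] [0.5098 0.2404 0.034 ] res [-0.0058  0.004 ]
tip [0.5361 0.1076 0.0422] plane [0.5418 0.112  0.034 ] [0.5369 0.1089 0.034 ] res [ 0.0907 -0.0723]
lever z.203 [ 0.5267 -0.2001  0.203 ] cap z.19 [ 0.5116 -0.1441  0.185 ]
[[422.20001220703125, 213.39999389648438], [479.1000061035156, 193.8000030517578], [502.6000061035156, 261.8999938964844], [445.6000061035156, 281.3999938964844]] [[0.6038, -0.2289, 0.118], [0.6414, -0.3501, 0.118], [0.497, -0.3854, 0.118], [0.4607, -0.267, 0.118]] [ 0.55069295 -0.3078382   0.118     ] [0.12689461 0.14865732 0.12382317]
[ -72.75794967 -166.26407457  107.05577768]
```

```bash
cat >> h.py <<'E'
def pose():
    s=get_state(); return np.array(s["ee_pos"]),R.from_rotvec(s["ee_rot"])
def go(p,yaw=None,Rt=None):
    """print shift cm in current tool axes, then turn to pose with tool y at world angle yaw(deg), tool down"""
    p0,R0=pose(); print("shift cm",np.round(R0.inv().apply(np.array(p)-p0)*100,2))
    if Rt is None and yaw is not None:
        a=np.radians(yaw); y=np.array([np.cos(a),np.sin(a),0]); z=np.array([0,0,-1.]); Rt=R.from_matrix(np.c_[np.cross(y,z),y,z])
    if Rt is not None: 
        t=(R0.inv()*Rt).as_rotvec(); print("turn",np.round(t,3),"deg",np.degrees(np.linalg.norm(t)).round(1))
E
python3 - <<'E'
from h import *
go([.527,-.19,.33],15)
print(np.round(imaging.get_calibration("wrist")["T_tool_cam"],3),imaging.get_calibration("wrist")["mtx"])
E
```

```text
shift cm [-55.96 -65.22 -10.71]
turn [-1.000e-03  1.000e-03  1.012e+00] deg 58.0
[[-0.    -0.967 -0.253  0.068]
 [ 1.    -0.     0.    -0.001]
 [-0.    -0.253  0.967 -0.161]
 [ 0.     0.     0.     1.   ]] [[349.26431101   0.         320.21513097]
 [  0.         349.26431101 238.67677844]
 [  0.           0.           1.        ]]
```

>>> {"api": "arm_command", "payload": {
  "steps": [
    [255,[-2.33,-2.72,-0.45],[0,0,0]],
    [255,[-2.33,-2.72,-0.45],[0,0,0]],
    [255,[-2.33,-2.72,-0.45],[0,0,0]],
    [255,[-2.33,-2.72,-0.45],[0,0,0]],
    [255,[-2.33,-2.72,-0.45],[0,0,0]],
    [255,[-2.33,-2.72,-0.45],[0,0,0]],
    [255,[-2.33,-2.72,-0.45],[0,0,0]],
    [255,[-2.33,-2.72,-0.45],[0,0,0]]
  ]
}}

```text
t: 0.77
ee_pos: [0.2975, 0.3333, 0.2587]
ee_rot: [-0.464, -3.107, 0.001]
ft_force: [0.5, 0.0, -0.1]
grip_width: 0.0378
grip_force: 0.0
```

>>> {"api": "arm_command", "payload": {
  "steps": [
    [255,[-2.33,-2.72,-0.45],[0,0,0]],
    [255,[-2.33,-2.72,-0.45],[0,0,0]],
    [255,[-2.33,-2.72,-0.45],[0,0,0]],
    [255,[-2.33,-2.72,-0.45],[0,0,0]],
    [255,[-2.33,-2.72,-0.45],[0,0,0]],
    [255,[-2.33,-2.72,-0.45],[0,0,0]],
    [255,[-2.33,-2.72,-0.45],[0,0,0]],
    [255,[-2.33,-2.72,-0.45],[0,0,0]]
  ]
}}

```text
t: 1.43
ee_pos: [0.412, 0.0707, 0.2949]
ee_rot: [-0.464, -3.107, -0.0]
ft_force: [0.4, -0.1, 0.6]
grip_width: 0.0004
grip_force: 0.0
```

>>> {"api": "arm_command", "payload": {
  "steps": [
    [255,[-2.33,-2.72,-0.45],[0,0,0]],
    [255,[-2.33,-2.72,-0.45],[0,0,0]],
    [255,[-2.33,-2.72,-0.45],[0,0,0]],
    [255,[-2.33,-2.72,-0.45],[0,0,0]],
    [255,[-2.33,-2.72,-0.45],[0,0,0]],
    [255,[-2.33,-2.72,-0.45],[0,0,0]],
    [255,[-2.33,-2.72,-0.45],[0,0,0]],
    [255,[-2.33,-2.72,-0.45],[0,0,0]]
  ]
}}

```text
t: 2.1
ee_pos: [0.5267, -0.1919, 0.3306]
ee_rot: [-0.465, -3.106, -0.0]
ft_force: [0.3, -0.3, 0.3]
grip_width: 0.0006
grip_force: 0.0
```

>>> {"api": "arm_command", "payload": {
  "steps": [
    [255,[0,0,0],[0,0,0.124]],
    [255,[0,0,0],[0,0,0.124]],
    [255,[0,0,0],[0,0,0.124]],
    [255,[0,0,0],[0,0,0.124]],
    [255,[0,0,0],[0,0,0.124]],
    [255,[0,0,0],[0,0,0.124]],
    [255,[0,0,0],[0,0,0.124]],
    [255,[0,0,0],[0,0,0.124]]
  ]
}}

```text
t: 2.77
ee_pos: [0.5263, -0.1901, 0.3302]
ee_rot: [-1.894, -2.505, 0.0]
ft_force: [-0.7, 0.1, -0.3]
grip_width: 0.0003
grip_force: 0.0
```

```bash
python3 - <<'E'
from h import *
im,k=shot("wrist","pics/w1.png"); print(pose()[0],get_state()["joint_positions"],get_state()["t"]); go([.5265,-.1985,.23],15)
for p in([.519,-.1705,.179],[.5268,-.2,.205],[.5128,-.1458,.175]): print(proj(k,np.array(p)))
E
```

```text
[ 0.52634663 -0.19003601  0.33028899] [-3.67795958e-01  2.18084796e-01  1.66385423e+00  8.89282304e-05
  1.26045555e+00 -6.36135411e-01] 2.8167
shift cm [-0.83 -0.2  10.03]
turn [-0.001 -0.001  0.007] deg 0.4
[317.89025526 201.49154652]
[317.11721519 241.75152933]
[318.72559635 172.46611854]
```

View pics/w1.png

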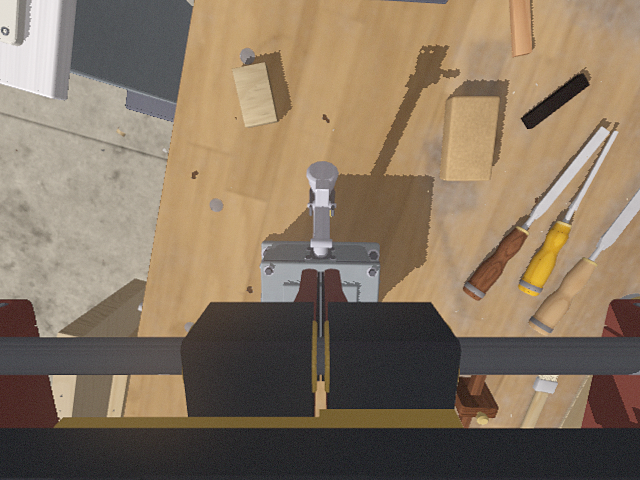

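The wrist view shows the cap at (321,172), the hinge at (319,207) and the lever roll at (320,244). The tube lies along the tool's x axis and the case edge is square to it, so the yaw is about 15.4°. Next is the press.

>>> {"api": "arm_command", "payload": {
  "steps": [
    [255,[-0.85,0,3.5],[0,0,0]],
    [255,[0,0,3.5],[0,0,0]],
    [255,[0,0,3.5],[0,0,0]],
    [255,[0,0,0.7],[0,0,0]],
    [255,[0,0,0.7],[0,0,0]],
    [255,[0,0,0.7],[0,0,0]],
    [255,[0,0,0.7],[0,0,0]],
    [255,[0,0,0.7],[0,0,0]]
  ]
}}

```text
t: 3.48
ee_pos: [0.5307, -0.199, 0.1924]
ee_rot: [1.884, 2.509, 0.002]
ft_force: [1.2, -0.4, 1.8]
grip_width: 0.0002
grip_force: 0.8
```

>>> {"api": "arm_command", "payload": {
  "steps": [
    [255,[0,0,0.5],[0,0,0]],
    [255,[0,0,0.5],[0,0,0]],
    [255,[0,0,0.2],[0,0,0]],
    [255,[0,0,0.1],[0,0,0]],
    [255,[0,0,0],[0,0,0]]
  ]
}}

```text
t: 3.9
ee_pos: [0.5292, -0.1982, 0.1777]
ee_rot: [1.887, 2.511, 0.0]
ft_force: [0.7, -0.4, 1.8]
grip_width: 0.0004
grip_force: 0.7
```

>>> {"api": "arm_command", "payload": {
  "steps": [
    [255,[0,0,0.3],[0,0,0]],
    [255,[0,0,0.3],[0,0,0]],
    [255,[0,0,0.2],[0,0,0]],
    [255,[0,0,0],[0,0,0]]
  ]
}}

```text
t: 4.23
ee_pos: [0.5293, -0.1986, 0.1702]
ee_rot: [1.886, 2.511, -0.0]
ft_force: [-0.9, -0.9, 9.3]
grip_width: 0.0005
grip_force: 3.7
```

>>> {"api": "arm_command", "payload": {
  "steps": [
    [255,[0,0,0.2],[0,0,0]],
    [255,[0,0,0.1],[0,0,0]],
    [255,[0,0,0],[0,0,0]]
  ]
}}

```text
t: 4.48
ee_pos: [0.5301, -0.1994, 0.169]
ee_rot: [1.884, 2.509, -0.0]
ft_force: [-2.8, -2.5, 18.9]
grip_width: 0.0003
grip_force: 8.5
```

```bash
python3 - <<'E'
from h import *
im,k=shot("scene","pics/s2.png"); w,k=shot("wrist","pics/w2.png")
a=cv2.resize(im[210:330,310:430,::-1],(480,480)); b=cv2.resize(w[100:340,240:400,::-1],(320,480)); cv2.imwrite("pics/z2.png",np.hstack([a,b]))
E
```

```text
(no output)
```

View pics/z2.png

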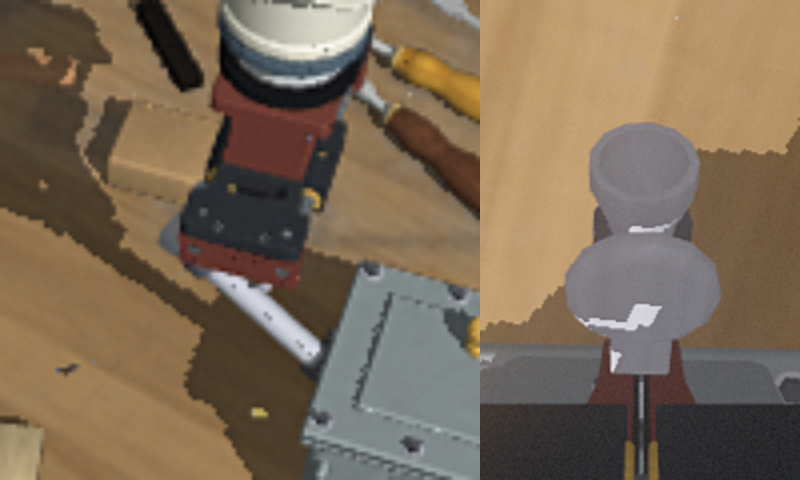

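The cap stands open and the force has risen sharply to 19 N, so it is at its stop. I'll back off and look at the mouth from two poses.

>>> {"api": "arm_command", "payload": {
  "steps": [
    [255,[0,0,-0.5],[0,0,0]],
    [255,[0,0,-2],[0,0,0]],
    [255,[0,0,-3.5],[0,0,0]],
    [255,[0,0,-3.5],[0,0,0]],
    [255,[1,0,-3.5],[0,0,0]],
    [255,[3.5,0,0],[0,0,0]],
    [255,[3.5,0,0],[0,0,0]],
    [255,[0,0,0],[0,0,0]]
  ]
}}

```text
t: 5.25
ee_pos: [0.5044, -0.1175, 0.2965]
ee_rot: [-1.883, -2.511, -0.001]
ft_force: [0.4, -0.3, -0.1]
grip_width: 0.0008
grip_force: 0.0
```

```bash
python3 - <<'E'
from h import *
w,k=shot("wrist","pics/w3.png"); np.save("k3.npy",k[1]); print(pose()[0],pose()[1].as_rotvec())
m=proj(k,np.array([.5128,-.1458,.178])).astype(int); print(m)
x,y=m[0]-60,m[1]-60; b=cv2.resize(w[y:y+120,x:x+120,::-1],(600,600),interpolation=cv2.INTER_CUBIC); print(x,y); cv2.imwrite("pics/z3.png",b)
E
```

```text
[ 0.5052977  -0.1192603   0.29638671] [-1.88277920e+00 -2.51302656e+00  5.04718820e-04]
[320 266]
260 206
```

View pics/z3.png

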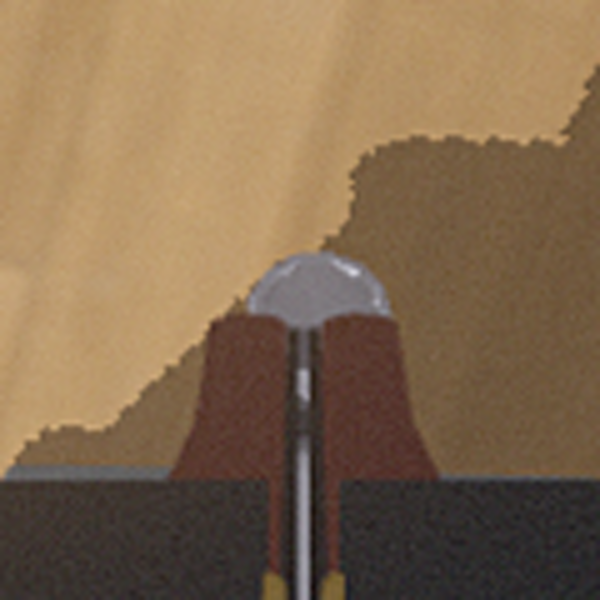

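The fingers hide the mouth in this view, so I'll shift back and look again.

>>> {"api": "arm_command", "payload": {
  "steps": [
    [255,[-3.5,0,0],[0,0,0]],
    [255,[-3.5,0,0],[0,0,0]],
    [255,[0,0,0],[0,0,0]]
  ]
}}

```text
t: 5.55
ee_pos: [0.5275, -0.1933, 0.2962]
ee_rot: [1.888, 2.509, -0.002]
ft_force: [0.4, -0.7, 0.3]
grip_width: 0.0006
grip_force: 0.0
```

```bash
python3 - <<'E'
from h import *
w,k=shot("wrist","pics/w4.png"); np.save("k4.npy",k[1]); print(pose()[0],pose()[1].as_rotvec())
m=proj(k,np.array([.5128,-.1458,.178])).astype(int); print(m)
x,y=m[0]-40,m[1]-40
b=cv2.resize(w[y:y+80,x:x+80,::-1],(400,400),interpolation=cv2.INTER_CUBIC); print(x,y)
w2=cv2.imread("pics/w2.png"); c=cv2.resize(w2[140:240,280:380],(400,400),interpolation=cv2.INTER_CUBIC)
cv2.imwrite("pics/z4.png",np.hstack([b,c]))
E
```

```text
[ 0.52656194 -0.19136601  0.29578772] [-1.89035696e+00 -2.50848646e+00  1.18985114e-03]
[318 170]
278 130
```

View pics/z4.png

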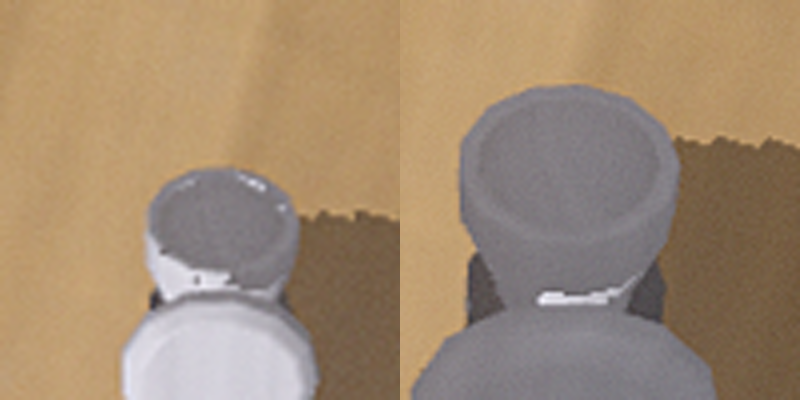

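```bash
python3 - <<'E'
from h import *
c=imaging.get_calibration("wrist"); K=np.array(c["mtx"])
T=np.eye(4);T[:3,:3]=R.from_rotvec([1.884,2.509,0]).as_matrix();T[:3,3]=[.5296,-.199,.1692]
k2=(K,T@np.array(c["T_tool_cam"])); k4=(K,np.load("k4.npy"))
a,b=ray(k2,(322.5,181)),ray(k4,(322.6,174)); p=tri(a,b); print(p.round(4),proj(k2,p),proj(k4,p))
for k,uv,d in((k2,(322.5,181),.1587),(k4,(322.6,174),.287)):
    print((k[1][:3,:3]@(np.linalg.solve(K,[uv[0],uv[1],1])*d)+k[1][:3,3]).round(4))
# gearbox via case edge in w1
E
```

```text
[ 0.5172 -0.1491  0.1525] [323.121856   180.92764653] [322.23557431 174.04341283]
[ 0.5162 -0.1476  0.1702]
[ 0.5171 -0.148   0.1663]
```

```bash
python3 - <<'E'
from h import *
go([.499,.270,.22],11.8)
E
```

```text
shift cm [45.11 10.07  7.57]
turn [-0.001  0.     0.073] deg 4.2
```

>>> {"api": "arm_command", "payload": {
  "steps": [
    [255,[0,0,0],[0,0,0.07]],
    [128,[3.5,0.55,0],[0,0,0]],
    [128,[3.5,0.55,0],[0,0,0]],
    [128,[3.5,0.55,0],[0,0,0]],
    [128,[3.5,0.55,0.5],[0,0,0]],
    [128,[3.5,0.55,1],[0,0,0]],
    [128,[3.5,0.55,1],[0,0,0]],
    [128,[3.5,0.55,1],[0,0,0]]
  ]
}}

```text
t: 6.27
ee_pos: [0.5113, 0.0606, 0.2609]
ee_rot: [-1.974, -2.443, 0.001]
ft_force: [1.0, -0.3, 1.0]
grip_width: 0.0427
grip_force: 0.0
```

>>> {"api": "arm_command", "payload": {
  "steps": [
    [128,[3.5,0.55,1],[0,0,0]],
    [128,[3.5,0.55,1],[0,0,0]],
    [128,[3.5,0.55,1],[0,0,0]],
    [128,[3.5,0.55,1],[0,0,0]],
    [128,[3.5,0.55,0],[0,0,0]],
    [128,[3.5,0.5,0],[0,0,0]],
    [128,[0,0,0],[0,0,0]]
  ]
}}

```text
t: 6.85
ee_pos: [0.4989, 0.276, 0.2209]
ee_rot: [-1.968, -2.447, -0.001]
ft_force: [0.5, -0.6, 0.6]
grip_width: 0.0435
grip_force: 0.0
```

```bash
python3 - <<'E'
from h import *
w,k=shot("wrist","pics/w5.png"); print(pose()[0])
for p in([.4909,.3274,.034],[.5094,.237,.034],[.537,.1085,.034]): print(proj(k,np.array(p)).round())
a,_=shot("scene","pics/s5.png"); b,_=shot("top","pics/t5.png")
f=lambda i,x,y:cv2.resize(i[y:y+44,x:x+66,::-1],(396,264),interpolation=cv2.INTER_CUBIC)
big=np.zeros((600,800,3),np.uint8); big[:300,:400]=cv2.resize(w[:,:,::-1],(400,300)); big[300:564,:396]=f(a,335,250); big[300:564,400:796]=f(b,370,230)
cv2.imwrite("pics/z5.png",big)
h=cv2.cvtColor(w,cv2.COLOR_RGB2HSV); m=cv2.inRange(h,(0,90,40),(14,255,160)); m[300:]=0
c=max(cv2.findContours(m,0,1)[0],key=cv2.contourArea); r=cv2.minAreaRect(c); print(r)
E
```

```text
[0.49884728 0.27355931 0.22084934]
[323. 165.]
[322. 255.]
[321. 365.]
((325.5, 205.5), (77.0, 15.0), 90.0)
```

View pics/z5.png

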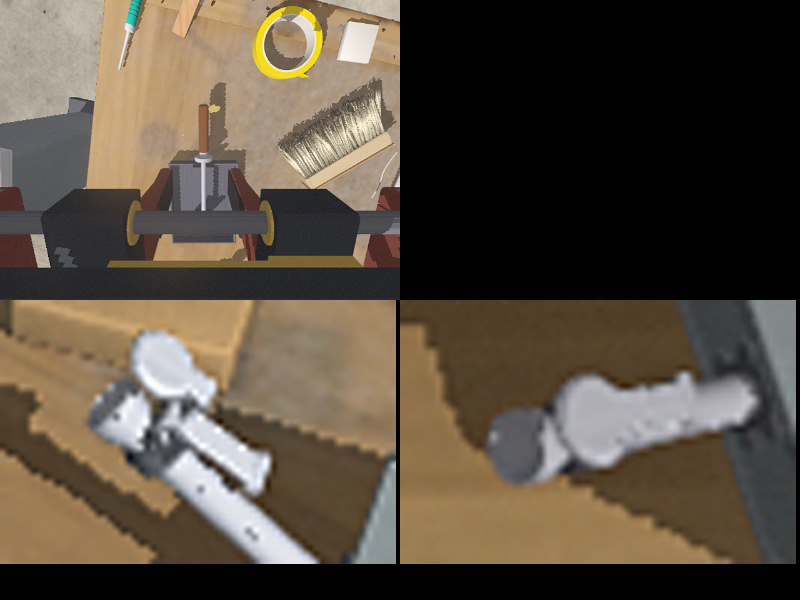

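Bottom-left and bottom-right show the cap standing fully open, with the mouth at scene (353.7,267.3) and top (389.7,254.2). In the wrist view the handle is aligned with the tool's x axis at (325.5,205.5).

```bash
python3 - <<'E'
from h import *
S=cal("scene");T=cal("top");k=cal("wrist")
p=tri(ray(S,(353.7,267.3)),ray(T,(389.7,254.2))); print("mouth",p.round(4),proj(T,p),plane(T,(389.7,254.2),.173).round(4))
for uv in((325.5,205.5),(325.5,167),(325.5,244)): print(plane(k,uv,.044).round(4))
h=plane(k,(325.5,205.5),.044); x=pose()[1].as_matrix()[:,0]; print(x)
p=h+.004*x; p[2]=.017; go(p,11.8)
E
```

```text
mouth [ 0.5144 -0.1479  0.1756] [389.8686248  254.04261507] [ 0.5143 -0.148   0.173 ]
[0.5017 0.2845 0.044 ]
[0.4938 0.3205 0.044 ]
[0.5101 0.2464 0.044 ]
[-2.11629124e-01  9.77349756e-01 -7.53190849e-04]
shift cm [ 1.7   0.58 20.4 ]
turn [-0.002  0.001  0.007] deg 0.4
```

>>> {"api": "arm_command", "payload": {
  "steps": [
    [128,[0.85,0.2,3.5],[0,0,0]],
    [128,[0.85,0.25,3.5],[0,0,0]],
    [128,[0,0,3],[0,0,0]],
    [128,[0,0,2],[0,0,0]],
    [128,[0,0,0],[0,0,0]]
  ]
}}

```text
t: 7.42
ee_pos: [0.498, 0.2855, 0.0975]
ee_rot: [-1.974, -2.44, 0.012]
ft_force: [-1.6, -0.2, -0.1]
grip_width: 0.0438
grip_force: 0.0
```

```bash
python3 - <<'E'
from h import *
w,k=shot("wrist","pics/w6.png")
h=cv2.cvtColor(w,cv2.COLOR_RGB2HSV); m=cv2.inRange(h,(0,90,40),(14,255,160)); m[330:]=0; m[:,:260]=0;m[:,390:]=0
c=max(cv2.findContours(m,0,1)[0],key=cv2.contourArea); r=cv2.minAreaRect(c); print(r,cv2.boundingRect(c),cv2.fitLine(c,2,0,.01,.01).ravel())
q=plane(k,r[0],.044); p0,R0=pose(); print(p0,q.round(4),(R0.inv().apply(q-p0)*100).round(2))
cv2.imwrite("pics/z6.png",w[60:400,170:470,::-1])
E
```

```text
((326.5, 248.0), (114.0, 25.0), 90.0) (314, 191, 26, 115) [9.0428116e-03 9.9995911e-01 3.2647528e+02 2.4741444e+02]
[0.49929551 0.28630355 0.09980197] [0.5009 0.2916 0.044 ] [0.5  0.29 5.58]
```

View pics/z6.png

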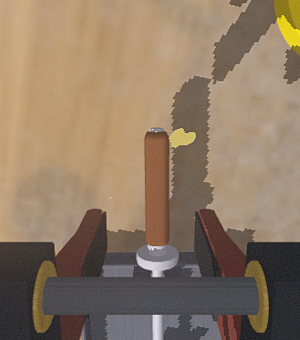

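The handle runs straight down the view, centred 5 mm ahead in x and 3 mm over in y. I'll go down and grip it.

>>> {"api": "arm_command", "payload": {
  "steps": [
    [128,[0.4,0.15,0],[0,0,0]],
    [128,[0.4,0.15,1.5],[0,0,0]],
    [128,[0,0,2.5],[0,0,0]],
    [128,[0,0,2.2],[0,0,0]],
    [128,[0,0,1.2],[0,0,0]],
    [128,[0,0,0.7],[0,0,0]],
    [128,[0,0,0],[0,0,0]]
  ]
}}

```text
t: 8.05
ee_pos: [0.5021, 0.2969, 0.0206]
ee_rot: [-1.974, -2.444, 0.0]
ft_force: [0.1, -0.6, -0.3]
grip_width: 0.0441
grip_force: 0.0
```

>>> {"api": "arm_command", "payload": {
  "steps": [
    [200,[0,0,0],[0,0,0]],
    [200,[0,0,0],[0,0,0]],
    [200,[0,0,0],[0,0,0]],
    [230,[0,0,0],[0,0,0]],
    [255,[0,0,0],[0,0,0]],
    [255,[0,0,0],[0,0,0]],
    [255,[0,0,0],[0,0,0]],
    [255,[0,0,0],[0,0,0]]
  ],
  "grip_force": 50
}}

```text
t: 8.72
ee_pos: [0.5021, 0.2972, 0.021]
ee_rot: [1.974, 2.444, 0.001]
ft_force: [-1.4, 0.1, 3.5]
grip_width: 0.0158
grip_force: 50.0
```

>>> {"api": "arm_command", "payload": {
  "steps": [
    [255,[0,0,-1],[0,0,0]],
    [255,[0,0,-2],[0,0,0]],
    [255,[0,0,-3],[0,0,0]],
    [255,[0,0,-3.5],[0,0,0]],
    [255,[0,0,-3.5],[0,0,0]],
    [255,[0,0,-3.5],[0,0,0]],
    [255,[0,0,-2.5],[0,0,0]],
    [255,[0,0,0],[0,0,0]]
  ]
}}

```text
t: 9.38
ee_pos: [0.5047, 0.2986, 0.217]
ee_rot: [1.972, 2.441, 0.014]
ft_force: [0.4, -0.9, -1.2]
grip_width: 0.0157
grip_force: 50.0
```

```bash
python3 - <<'E'
from h import *
p0,R0=pose(); s=get_state(); print(p0,R0.as_rotvec(),s["ft_force"],s["moment"],s["joint_positions"].round(3))
big=np.zeros((600,800,3),np.uint8)
for i,n in enumerate(("scene","top")):
    im,k=shot(n,f"pics/{n}7.png"); t=proj(k,p0+R0.apply([-.19,0,-.013])); c=proj(k,p0+R0.apply([-.1,0,-.013])).astype(int); print(n,t,c)
    x,y=c[0]-66,c[1]-50; print(x,y); big[:300,i*400:i*400+396]=cv2.resize(im[y:y+100,x:x+132,::-1],(396,300),interpolation=cv2.INTER_CUBIC)
w,k=shot("wrist","pics/w7.png"); big[300:,:400]=cv2.resize(w[:,:,::-1],(400,300)); cv2.imwrite("pics/z7.png",big)
E
```

```text
[0.50466236 0.29863634 0.21703505] [1.9716622  2.44118942 0.01442948] [ 0.40253845 -0.87512017 -1.22328101] [ 0.03390985 -0.01358865 -0.03072042] [0.514 0.369 1.729 0.    1.034 0.302]
scene [272.14097325 198.62896677] [239 188]
173 138
top [250.88032625 239.02337808] [203 250]
137 200
```

View pics/z7.png

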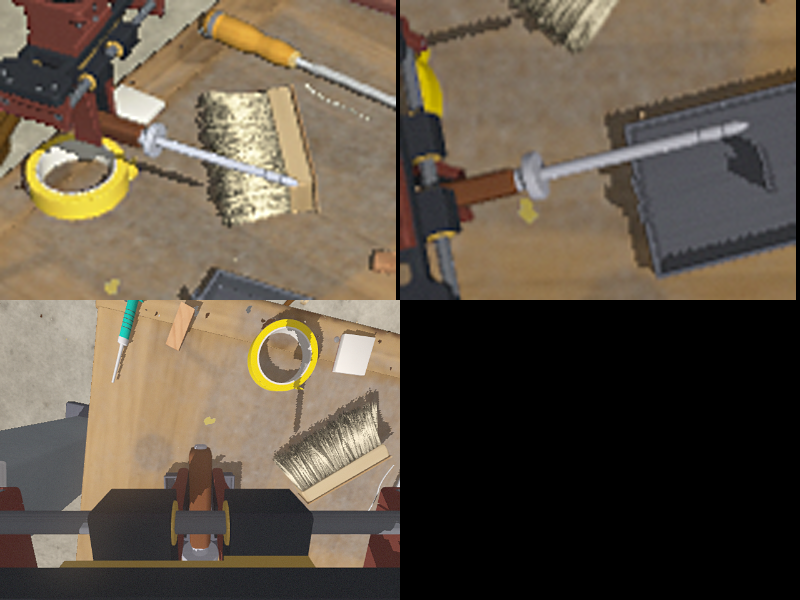

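The rod is held level. Its tip is at scene (272.3,199) and top (253,242), close to my prediction. I'll triangulate it in the tool frame and work out the insertion pose.

```bash
cat > ins.py <<'E'
from h import *
def Rt(yaw=15.3,el=40):
    y=np.radians(yaw);e=np.radians(el); a=np.array([-np.sin(y)*np.cos(e),np.cos(y)*np.cos(e),np.sin(e)]); b=np.array([np.cos(y),np.sin(y),0]); return R.from_matrix(np.c_[a,b,np.cross(a,b)])
E
python3 - <<'E'
from ins import *
S=cal("scene");T=cal("top");p0,R0=pose()
for n,a,b in(("tip",(272.3,199),(253,242)),("collar",(173+156/3,138+141/3),(137+137/3,200+174/3))):
    p=tri(ray(S,a),ray(T,b)); print(n,p.round(4),(proj(T,p)-b).round(2),(proj(S,p)-a).round(2),"tool",R0.inv().apply(p-p0).round(4))
d=(R0.inv()*Rt()).as_rotvec(); print(d)
M=np.array([.5145,-.148,.175]); a=Rt().as_matrix()[:,0]
print(a); tipT=np.array([-.187,0,-.013])
print("TCP target pre", (M+.06*a-Rt().apply(tipT)).round(4))
E
```

```text
tip [0.5381 0.1076 0.2362] [ 0.16 -0.13] [-0.15 -0.  ] tool [-0.1927 -0.0038 -0.0259]
collar [0.5132 0.2381 0.2315] [-0.05  0.03] [0.04 0.01] tool [-0.0598 -0.0007 -0.0213]
[ 0.01854991  0.69811673 -0.05306663]
[-0.20213848  0.73889385  0.64278761]
TCP target pre [0.4624 0.0426 0.3238]
```

>>> {"api": "arm_command", "payload": {
  "steps": [
    [255,[0,0,-2],[0,0,0]],
    [255,[0,0,-3.5],[0,0,0]],
    [255,[0,0,-3.5],[0,0,0]],
    [255,[0,0,-2],[0,0,0]],
    [255,[0,0,0],[0.003,0.06,-0.009]],
    [255,[0,0,0],[0.003,0.09,-0.009]],
    [255,[0,0,0],[0.003,0.09,-0.009]],
    [255,[0,0,0],[0.003,0.09,-0.009]]
  ]
}}

```text
t: 10.2
ee_pos: [0.5012, 0.2972, 0.3191]
ee_rot: [-1.755, -2.257, -0.286]
ft_force: [-0.1, -0.6, -0.9]
grip_width: 0.0156
grip_force: 50.0
```

>>> {"api": "arm_command", "payload": {
  "steps": [
    [255,[0,0,0],[0.003,0.09,-0.009]],
    [255,[0,0,0],[0.003,0.09,-0.009]],
    [255,[0,0,0],[0,0.09,0]],
    [255,[0,0,0],[0,0.06,0]],
    [255,[0,0,0],[0,0.04,0]],
    [255,[0,0,0],[0,0,0]]
  ]
}}

```text
t: 10.7
ee_pos: [0.501, 0.2956, 0.3171]
ee_rot: [-1.536, -2.001, -0.549]
ft_force: [-0.0, 0.4, -0.5]
grip_width: 0.0156
grip_force: 50.0
```

```bash
python3 - <<'E'
from ins import *
p0,R0=pose(); s=get_state(); print(p0,s["joint_positions"].round(3),s["ft_force"].round(1)); M=np.array([.5163,-.148,.175]); a=Rt().as_matrix()[:,0]
go(M+.06*a-Rt().apply([-.19,0,-.013]),Rt=Rt())
S=cal("scene"); print(R0.as_matrix().round(3))
E
```

```text
[0.50103057 0.29560588 0.31707918] [ 0.163  0.312  1.744  0.734  1.277 -0.39 ] [-0.   0.4 -0.5]
shift cm [-17.25 -10.21 -15.56]
turn [-0.008 -0.004 -0.008] deg 0.7
[[-0.194  0.965 -0.178]
 [ 0.739  0.263  0.621]
 [ 0.645 -0.011 -0.764]]
```

>>> {"api": "arm_command", "payload": {
  "steps": [
    [255,[-2.15,-1.28,-1.95],[0,0,0]],
    [255,[-2.15,-1.28,-1.95],[0,0,0]],
    [255,[-2.15,-1.28,-1.95],[0,0,0]],
    [255,[-2.15,-1.28,-1.95],[0,0,0]],
    [255,[-2.15,-1.28,-1.95],[0,0,0]],
    [255,[-2.15,-1.28,-1.95],[0,0,0]],
    [255,[-2.15,-1.28,-1.95],[0,0,0]],
    [255,[-2.15,-1.28,-1.95],[-0.008,-0.004,-0.008]]
  ]
}}

```text
t: 11.37
ee_pos: [0.4639, 0.045, 0.3286]
ee_rot: [-1.533, -2.017, -0.56]
ft_force: [0.5, -0.5, -0.9]
grip_width: 0.0154
grip_force: 50.0
```

>>> {"api": "arm_command", "payload": {
  "steps": [
    [255,[0,0,0],[0,0,0]],
    [255,[0,0,0],[0,0,0]]
  ]
}}

```text
t: 11.53
ee_pos: [0.4646, 0.0452, 0.3287]
ee_rot: [-1.536, -2.015, -0.562]
ft_force: [-0.2, 0.1, 0.0]
grip_width: 0.0158
grip_force: 50.0
```

```bash
python3 - <<'E'
from ins import *
p0,R0=pose(); s=get_state(); print(p0,s["joint_positions"].round(3),s["ft_force"].round(1)); M=np.array([.5163,-.148,.175]); a=Rt().as_matrix()[:,0]
go(M+.06*a-Rt().apply([-.19,0,-.013]),Rt=Rt())
# detect bright rod & mouth region in both cameras against earlier images
for n,old in(("scene","pics/s5.png"),("top","pics/t5.png")):
    im,k=shot(n,f"pics/{n}8.png"); o=cv2.imread(old)[:,:,::-1]; d=np.abs(im.astype(int)-o).max(2)>40
    t=proj(k,p0+R0.apply([-.19,0,-.013])); m=proj(k,M); print(n,"tip pred",t.round(1),"mouth",m.round(1))
    x,y=(np.minimum(t,m)-14).astype(int); X,Y=(np.maximum(t,m)+14).astype(int); print(x,y)
    g=im[y:Y,x:X].max(2); print("\n".join("".join("#" if d[y+i,x+j] and g[i,j]>150 else "+" if d[y+i,x+j] else ("o" if g[i,j]>185 else ".") for j in range(g.shape[1])) for i in range(g.shape[0])))
E
```

```text
[0.46456413 0.04521537 0.32873644] [-0.299  0.252  1.795  0.575  1.521 -0.724] [-0.2  0.1  0. ]
shift cm [-0.2  -0.11  0.22]
turn [0.004 0.002 0.003] deg 0.3
scene tip pred [336.3 249.8] mouth [354. 267.]
322 235
.............................................
#........................o...................
##+..........................................
###..........................................
####.........................................
.#####.......................................
..####.......................................
...#####+....................................
....+####+...................................
....++####+..................................
......#####..................................
........####.................................
.........####................................
.........+####...............................
..........+###+.o............................
............+#+..............................
.....................oo......................
........................oooo.................
.............................ooo.............
.............
[... 2105 characters left out ...]
.....++++..+++
++++++...+..++.+......+..+..+..........+++.++..+
++++++.....+.................+........+++.++++++
++++++................................++...+++++
++++++....................................++++++
++++++.........................+.+.....++++....+
++++++..++++++++++++++++++++++++++++++++++++++++
++++++++++++++++++++++++++++++++++++++++++++++++
++++++++++++++++++++++++++++++++++++++++++++++++
++++++++++++++++++++++++++++++++++++++++++++++++
++++++++++++++++++++++++++++++++++++++++++++++++
++++++++++++++++++++++++++++++++++++++++++++++++
++++++++++++++++++++++++++++++++++++++++++++++++
++++++++++++++++++++++++++++++++++++++++++++++++
++++++++++++++++++++++++++++++++++++++++++++++++
```

>>> {"api": "arm_command", "payload": {
  "steps": [
    [255,[-1,0,0.1],[0.004,0.002,0.003]],
    [255,[-2,0,0],[0,0,0]],
    [255,[-2,0,0],[0,0,0]],
    [255,[-1,0,0],[0,0,0]],
    [255,[-0.5,0,0],[0,0,0]],
    [255,[-0.5,0,0],[0,0,0]],
    [255,[0,0,0],[0,0,0]]
  ]
}}

```text
t: 12.22
ee_pos: [0.4789, -0.0048, 0.2833]
ee_rot: [-1.532, -2.013, -0.559]
ft_force: [-0.1, 0.4, -0.1]
grip_width: 0.0156
grip_force: 50.0
```

>>> {"api": "arm_command", "payload": {
  "steps": [
    [255,[-0.4,0,0],[0,0,0]],
    [255,[-0.4,0,0],[0,0,0]],
    [255,[0,0,0],[0,0,0]]
  ]
}}

```text
t: 12.47
ee_pos: [0.4806, -0.0109, 0.2786]
ee_rot: [-1.532, -2.014, -0.56]
ft_force: [-0.1, 0.5, -1.8]
grip_width: 0.0154
grip_force: 50.0
```

```bash
cat > st.py <<'E'
from ins import *
p0,R0=pose(); s=get_state(); M=np.array([.5163,-.148,.175])
print("t",s["t"],"F tool",R0.inv().apply(s["ft_force"]).round(1),"mom tool",R0.inv().apply(s["moment"]).round(2),"tip rel mouth mm (out,lat,perp)",(Rt().inv().apply(p0+R0.apply([-.19,0,-.013])-M)*1000).round(1))
E
python3 st.py
```

```text
t 12.4667 F tool [-0.8 -0.   1.8] mom tool [ 0.09 -0.37  0.03] tip rel mouth mm (out,lat,perp) [-14.9   2.3  -1.3]
```

>>> {"api": "arm_command", "payload": {
  "steps": [
    [255,[0,0,0.2],[0,0,0]],
    [255,[0,0,0],[0,0,0]]
  ]
}}

```text
t: 12.63
ee_pos: [0.48, -0.0092, 0.2771]
ee_rot: [-1.532, -2.014, -0.56]
ft_force: [-0.8, 0.2, 0.3]
grip_width: 0.0156
grip_force: 50.0
```

```bash
python3 st.py
```

```text
t 12.6333 F tool [ 0.5 -0.7  0. ] mom tool [ 0.03 -0.39  0.06] tip rel mouth mm (out,lat,perp) [-14.5   2.2   1. ]
```

>>> {"api": "arm_command", "payload": {
  "steps": [
    [255,[-0.5,0,0],[0,0,0]],
    [255,[-0.5,0,0],[0,0,0]],
    [255,[0,0,0],[0,0,0]]
  ]
}}

```text
t: 12.88
ee_pos: [0.4823, -0.0174, 0.2701]
ee_rot: [-1.532, -2.013, -0.559]
ft_force: [0.2, 0.3, -1.2]
grip_width: 0.0159
grip_force: 50.0
```

```bash
python3 st.py
```

```text
t 12.8833 F tool [-0.7  0.3  1.1] mom tool [ 0.06 -0.34  0.04] tip rel mouth mm (out,lat,perp) [-25.5   2.1   0.9]
```

>>> {"api": "arm_command", "payload": {
  "steps": [
    [255,[-0.7,0,0],[0,0,0]],
    [255,[-0.7,0,0],[0,0,0]],
    [255,[-0.6,0,0],[0,0,0]],
    [255,[0,0,0],[0,0,0]]
  ]
}}

```text
t: 13.22
ee_pos: [0.4864, -0.0325, 0.2569]
ee_rot: [-1.533, -2.012, -0.559]
ft_force: [-0.5, -0.1, -1.3]
grip_width: 0.0158
grip_force: 50.0
```

```bash
python3 st.py
```

```text
t 13.2167 F tool [-0.8 -0.5  1. ] mom tool [ 0.08 -0.34  0.03] tip rel mouth mm (out,lat,perp) [-46.    2.    1.1]
```

>>> {"api": "arm_command", "payload": {
  "steps": [
    [255,[-0.8,0,0],[0,0,0]],
    [255,[-0.8,0,0],[0,0,0]],
    [255,[-0.8,0,0],[0,0,0]],
    [255,[-0.8,0,0],[0,0,0]],
    [255,[-0.8,0,0],[0,0,0]],
    [255,[0,0,0],[0,0,0]]
  ]
}}

```text
t: 13.72
ee_pos: [0.4946, -0.0622, 0.2309]
ee_rot: [-1.533, -2.012, -0.559]
ft_force: [-0.7, -0.2, -1.4]
grip_width: 0.0153
grip_force: 50.0
```

```bash
python3 st.py
```

```text
t 13.7167 F tool [-0.9 -0.8  1.1] mom tool [ 0.11 -0.38  0.13] tip rel mouth mm (out,lat,perp) [-86.3   2.    1.1]
```

>>> {"api": "arm_command", "payload": {
  "steps": [
    [255,[-0.8,0,0],[0,0,0]],
    [255,[-0.8,0,0],[0,0,0]],
    [255,[-0.8,0,0],[0,0,0]],
    [255,[-0.6,0,0],[0,0,0]],
    [255,[-0.3,0,0],[0,0,0]],
    [255,[0,0,0],[0,0,0]]
  ]
}}

```text
t: 14.22
ee_pos: [0.5013, -0.0861, 0.2103]
ee_rot: [-1.533, -2.013, -0.559]
ft_force: [-1.1, -1.0, -0.6]
grip_width: 0.0151
grip_force: 50.0
```

>>> {"api": "arm_command", "payload": {
  "steps": [
    [255,[-0.2,0,0],[0,0,0]],
    [255,[-0.2,0,0],[0,0,0]],
    [255,[0,0,0],[0,0,0]]
  ]
}}

```text
t: 14.47
ee_pos: [0.5021, -0.0886, 0.2082]
ee_rot: [-1.532, -2.014, -0.559]
ft_force: [-1.6, -1.1, -1.9]
grip_width: 0.0156
grip_force: 50.0
```

```bash
python3 st.py
```

```text
t 14.4667 F tool [-1.7 -1.8  1.1] mom tool [ 0.33 -0.46  0.3 ] tip rel mouth mm (out,lat,perp) [-121.9    2.5    0.8]
```

>>> {"api": "arm_command", "payload": {
  "steps": [
    [255,[-0.2,-0.1,0],[0,0,0]],
    [255,[-0.2,0,0],[0,0,0]],
    [255,[0,0,0],[0,0,0]]
  ]
}}

```text
t: 14.72
ee_pos: [0.5022, -0.092, 0.2057]
ee_rot: [-1.532, -2.014, -0.56]
ft_force: [0.1, -0.0, -1.9]
grip_width: 0.016
grip_force: 50.0
```

>>> {"api": "arm_command", "payload": {
  "steps": [
    [255,[-0.2,0,0],[0,0,0]],
    [255,[-0.1,0,0],[0,0,0]],
    [255,[0,0,0],[0,0,0]]
  ]
}}

```text
t: 14.97
ee_pos: [0.5026, -0.093, 0.2049]
ee_rot: [-1.53, -2.012, -0.562]
ft_force: [-2.0, 4.8, 6.1]
grip_width: 0.0157
grip_force: 50.0
```

```bash
python3 st.py
```

```text
t 14.9667 F tool [ 7.9 -0.6 -1.3] mom tool [0.11 0.81 0.12] tip rel mouth mm (out,lat,perp) [-127.4    1.9    1.1]
```

The axial force is 8 N at about the full depth, so the collar is touching the mouth. I'll press a little more to be sure.

>>> {"api": "arm_command", "payload": {
  "steps": [
    [255,[-0.1,0,0],[0,0,0]],
    [255,[-0.1,0,0],[0,0,0]],
    [255,[0,0,0],[0,0,0]]
  ]
}}

```text
t: 15.22
ee_pos: [0.5026, -0.0931, 0.2049]
ee_rot: [-1.527, -2.01, -0.564]
ft_force: [-3.6, 8.8, 13.8]
grip_width: 0.0155
grip_force: 50.0
```

```bash
python3 st.py; python3 - <<'E'
from h import *
w,k=shot("wrist","pics/w9.png"); im,_=shot("scene","pics/s9.png")
cv2.imwrite("pics/z9.png",np.hstack([cv2.resize(w[:,:,::-1],(400,300)),cv2.resize(im[220:320,310:443,::-1],(400,300))]))
E
```

```text
t 15.2167 F tool [16.1 -1.1 -4.4] mom tool [0.2  2.16 0.22] tip rel mouth mm (out,lat,perp) [-127.5    2.1    1.7]
```

>>> {"api": "arm_command", "payload": {
  "steps": [
    [255,[0.3,0,0],[0,0,0]],
    [255,[0.8,0,0],[0,0,0]],
    [255,[1.2,0,0],[0,0,0]],
    [255,[1.2,0,0],[0,0,0]],
    [255,[1.2,0,0],[0,0,0]],
    [255,[1.2,0,0],[0,0,0]],
    [255,[1.2,0,0],[0,0,0]],
    [255,[0,0,0],[0,0,0]]
  ]
}}

```text
t: 15.98
ee_pos: [0.4883, -0.0415, 0.2501]
ee_rot: [-1.531, -2.016, -0.561]
ft_force: [-0.2, -0.1, -1.2]
grip_width: 0.0159
grip_force: 50.0
```

>>> {"api": "arm_command", "payload": {
  "steps": [
    [255,[1.2,0,0],[0,0,0]],
    [255,[1.2,0,0],[0,0,0]],
    [255,[1.2,0,0],[0,0,0]],
    [255,[1.2,0,0],[0,0,0]],
    [255,[1.5,0,0],[0,0,0]],
    [255,[2,0,0],[0,0,0]],
    [255,[2,0,0],[0,0,0]],
    [255,[0,0,0],[0,0,0]]
  ]
}}

```text
t: 16.65
ee_pos: [0.4671, 0.0352, 0.3171]
ee_rot: [-1.53, -2.017, -0.562]
ft_force: [0.2, 0.8, -0.1]
grip_width: 0.0158
grip_force: 50.0
```

```bash
python3 st.py; python3 - <<'E'
from ins import *
p0,R0=pose(); print(p0)
# final: tool level yaw 11.8, tip over tray centre-ish (.531,.13) rod axis z .125
y=np.radians(11.8); x=np.array([-np.sin(y),np.cos(y),0]); tip=np.array([.532,.135,.0])
f=tip+x*.19; f[2]=.125-.013; print("final TCP",f)
go([f[0],f[1],.33],11.8)
E
```

```text
t 16.65 F tool [0.5 0.4 0.6] mom tool [ 0.07 -0.36  0.03] tip rel mouth mm (out,lat,perp) [46.7  2.  -0. ]
[0.46705889 0.03518611 0.31713643]
final TCP [0.49314575 0.3209848  0.112     ]
shift cm [21.36 10.17 16.29]
turn [-0.018 -0.698  0.064] deg 40.2
```

>>> {"api": "arm_command", "payload": {
  "steps": [
    [255,[2.67,1.27,2.04],[0,0,0]],
    [255,[2.67,1.27,2.04],[0,0,0]],
    [255,[2.67,1.27,2.04],[0,0,0]],
    [255,[2.67,1.27,2.04],[0,0,0]],
    [255,[2.67,1.27,2.04],[0,0,0]],
    [255,[2.67,1.27,2.04],[0,0,0]],
    [255,[2.67,1.27,2.04],[0,0,0]],
    [255,[2.67,1.27,2.04],[0,0,0]]
  ]
}}

```text
t: 17.32
ee_pos: [0.4935, 0.3207, 0.327]
ee_rot: [-1.532, -2.014, -0.56]
ft_force: [1.6, -0.6, -1.0]
grip_width: 0.0155
grip_force: 50.0
```

>>> {"api": "arm_command", "payload": {
  "steps": [
    [255,[0,0,0],[-0.002,-0.06,0.008]],
    [255,[0,0,0],[-0.002,-0.09,0.008]],
    [255,[0,0,0],[-0.002,-0.1,0.008]],
    [255,[0,0,0],[-0.002,-0.1,0.008]],
    [255,[0,0,0],[-0.002,-0.1,0.008]],
    [255,[0,0,0],[-0.002,-0.1,0.008]],
    [255,[0,0,0],[-0.002,-0.09,0.008]],
    [255,[0,0,0],[-0.002,-0.06,0.008]]
  ]
}}

```text
t: 17.98
ee_pos: [0.4937, 0.3198, 0.3276]
ee_rot: [1.98, 2.436, -0.01]
ft_force: [0.1, 0.4, -1.1]
grip_width: 0.0153
grip_force: 50.0
```

>>> {"api": "arm_command", "payload": {
  "steps": [
    [255,[0,0,0],[0,0,0]],
    [255,[0,0,0],[0,0,0]]
  ]
}}

```text
t: 18.15
ee_pos: [0.4932, 0.3197, 0.3266]
ee_rot: [-1.978, -2.437, 0.007]
ft_force: [-0.2, 0.0, 0.0]
grip_width: 0.0158
grip_force: 50.0
```

```bash
python3 - <<'E'
from ins import *
go([.493,.321,.112],11.8); print(pose()[0])
S=cal("scene");T=cal("top"); a=cv2.imread("pics/s5.png");b=cv2.imread("pics/t5.png")
E
```

```text
shift cm [ 0.14  0.13 21.46]
turn [-0.006  0.001  0.001] deg 0.3
[0.49317855 0.31970578 0.32658477]
```

>>> {"api": "arm_command", "payload": {
  "steps": [
    [255,[0,0,2],[0,0,0]],
    [255,[0,0,3.5],[0,0,0]],
    [255,[0,0,3.5],[0,0,0]],
    [255,[0,0,3.5],[0,0,0]],
    [255,[0,0,3.5],[0,0,0]],
    [255,[0,0,3],[0,0,0]],
    [255,[0,0,1.6],[0,0,0]],
    [255,[0,0,0.8],[0,0,0]]
  ]
}}

```text
t: 18.82
ee_pos: [0.4915, 0.3161, 0.1099]
ee_rot: [-1.982, -2.432, 0.014]
ft_force: [-0.6, 0.8, -0.2]
grip_width: 0.0157
grip_force: 50.0
```

>>> {"api": "arm_command", "payload": {
  "steps": [
    [255,[0,0,0],[0,0,0]],
    [255,[0,0,0],[0,0,0]],
    [255,[0,0,0],[0,0,0]],
    [255,[0,0,0],[0,0,0]]
  ]
}}

```text
t: 19.15
ee_pos: [0.494, 0.3187, 0.1146]
ee_rot: [-1.982, -2.437, 0.003]
ft_force: [-0.6, 0.5, -1.3]
grip_width: 0.0157
grip_force: 50.0
```

```bash
python3 - <<'E'
from ins import *
p0,R0=pose(); print(p0); big=np.zeros((300,800,3),np.uint8)
for i,n in enumerate(("scene","top")):
    im,k=shot(n,f"pics/{n}f.png"); t=proj(k,p0+R0.apply([-.19,0,-.013])); c=proj(k,p0+R0.apply([-.06,0,-.013])); print(n,"tip",t.round(1),"collar",c.round(1),"tray ctr",proj(k,np.array([.53,.15,0])).round())
    # bright shank pixels near predicted line
    m=np.zeros(im.shape[:2],np.uint8); cv2.line(m,tuple(map(int,c+(t-c)*.15)),tuple(map(int,t+(t-c)*.1)),255,13)
    g=(im.min(2)>125)&(m>0); ys,xs=np.nonzero(g); l=cv2.fitLine(np.c_[xs,ys].astype(np.float32),4,0,.01,.01).ravel(); d=t-c
    print("n",len(xs),"angle seen",np.degrees(np.arctan2(l[1],l[0])).round(1),"pred",np.degrees(np.arctan2(d[1],d[0])).round(1),"end",xs.max(),ys[xs.argmax()])
    # tray colour blob: before vs now
    for f in({"scene":"s5","top":"t5"}[n],n+"f"):
        h=cv2.imread(f"pics/{f}.png"); hh=h.astype(int); mk=((hh.max(2)<110)&(hh.max(2)-hh.min(2)<22)&(hh[:,:,0]>=hh[:,:,2])).astype(np.uint8)
        q=proj(k,np.array([.53,.15,0])).astype(int); z=np.zeros_like(mk); z[q[1]-55:q[1]+55,q[0]-60:q[0]+60]=1; ys,xs=np.nonzero(mk*z); print(f,"tray px",len(xs),np.percentile(xs,[2,98]),np.percentile(ys,[2,98]))
E
```

```text
[0.49395236 0.31870109 0.11459297]
scene tip [264.9 226.3] collar [220.8 212.1] tray ctr [262. 256.]
n 147 angle seen 18.4 pred 18.0 end 264 226
s5 tray px 1999 [231. 292.] [233.   274.04]
scenef tray px 2147 [231. 292.] [232. 274.]
top tip [249.6 252.1] collar [188.3 266.9] tray ctr [252. 260.]
n 208 angle seen -13.4 pred -13.5 end 250 253
t5 tray px 3443 [216. 285.] [230.   286.16]
topf tray px 3476 [217. 285.] [230.5 286. ]
```

The rod is level, at about 0.127 m, with its tip over the tray as predicted in both views. The tray hasn't moved.

```bash
python3 -c "
from plant import finish_job
print(finish_job())"
```

```text
the job is handed in; nothing more can be done
None
```

I handed the job in at about 19 s: I pressed the lever until the cap stood open at its stop, pushed the rod in until the collar stopped on the mouth (about 16 N), and drew it right out; it is now held level and still, about 127 mm above the bench with its tip over the drip tray. The tray had not moved in the final images, and I never worked near the oak block, mahogany slip or cork block but did not check them in those images.

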